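# Tighten the engraver's ball vise with its T-handle hex key

## Robot

A 6-joint arm with a two-finger parallel gripper is mounted at the origin on the work surface. World frame = base frame: x ahead of the robot, y to its left, z up, the work surface at z = 0. Lengths are in m, angles in rad, forces in N, time in s.
With the tool pointing down it reaches from about 0.35 to 0.8 m from the base axis. Payload 7.3 kg.
Tool frame: the origin (TCP) lies between the finger pads; the fingertips stand 25 mm ahead of it and the grasp point (between the pads) lies 6 mm ahead of it (r.tip_extent is the distance from the TCP to the fingertips, in m); z points along the fingers, y is the direction in which the jaws open and shut (so a half turn about z gives the same grasp; the last joint's range is limited). The gripper opens to 85 mm and grips with 20 to 120 N. Pads are 22 mm wide; open, the fingers measure 114 mm over their backs; the gripper's body (76 mm by 85 mm) begins 54 mm behind the grasp point. The pads swing forward as they close: fully open they stand 13 mm farther back than shut.
Start: joints at [-1.418, 0.342, 1.524, -0, 1.275, -0.146], TCP at [0.155, -0.502, 0.256] pointing down, gripper open.
Joint ranges: [-2.53, 2.53], [-0.77, 2.02], [0.04, 2.7], [-1, 4.14], [0.28, 2.66], [-3.11, 3.11]. Speed limits (rad/s): [2.57, 2.57, 3.14, 3.14, 3.14, 3.14].

## Interface

Orientations are given as a unit quaternion [x, y, z, w].
In Python, from workcell import r, command_gripper, optics gives the robot as it stands. The module is installed in compiled form; this text tells all that it offers. Calls block until the motion is done:
- r.reach(position, orientation): joint-space move of the TCP to a pose.
- r.move_straight(position, orientation=None, speed=0.15, max_force=None): straight line of the TCP; orientation=None keeps the orientation; speed is the mean speed in m/s. With max_force (N) it stops when the force on the tool has changed by that much, and returns True; else False.
- r.movej(angles): joint-space move.
- command_gripper(opening, force=None): finger opening in m; force is the grip in N (None keeps the last); returns when the fingers have stopped.
- r.hold(seconds).
- r.solve_ik(position, orientation): joint angles nearest the present ones, or None.
- r.read_state(): the state.
- optics.get_image(name): name is "scene" or "top"; returns (picture, depth): 480x640x3 uint8, red, green, blue; 480x640 float32, m along the optical axis (not along the pixel's ray), 0 where there is no reading.
- optics.camera_model(name): a dict with "K" (3x3 intrinsics, pixels), "k1" (the pictures are not rectified: a ray, as slopes to the right and down, at radius r is drawn at 1 + k1 r^2 times it, then the intrinsics apply), "R" (3x3) and "t" (3): a world point X has camera coordinates R X + t. Camera axes: x right, y down, z forward; pixel columns grow to the right and rows downward; lengths in m; the calibration is good to about 2 mm. A picture is of the moment at which its call begins. camera_model takes no time and is no camera call.
A pose or a line that the arm cannot do raises r.PlanningError and nothing moves.
- r.finish_job(): hands the job in, once; it reports no verdict.
The state is a dict: "time_s": time; "joint_positions": joint angles; "dq": joint speeds; "tau": joint torques, N m; "eef_pos": TCP position; "eef_rot": TCP orientation; "contact_force": force on the tool from outside, world axes, zero at the start; "torque": the same for the moment, N m; "grip_width": finger opening in m.
Only numpy, scipy, OpenCV 4.12 (cv2) and the standard library are available. Lean on these libraries where they do the work, as an engineer would, in place of code of your own. Each camera call takes 0.05 s, during which the arm holds its last target. There are 200 camera calls.

## Task

The pendant sits loose in the jaws of the tilted engraver's ball vise. Take the larger of the two T-handle hex keys out of the wooden block, push it fully home in the recessed hex socket of the jaw screw before you turn it, and with the key still fully home turn the screw clockwise until it is tight at its stop. Then draw the key out and stand it back upright in the block, and leave the rest of the bench as it is.

Things in the scene. Friction and masses are not known exactly. Their poses are not given: they have to be found in the camera images.
- key_handle (a point): centre of the T-handle of the larger hex key, the one to use (110 g): black bar 84 mm long along its x, 18 mm thick along its y, 22 mm tall; steel hex shank 12 mm across flats from the bar's middle. z points from tip to handle. This point is 91 mm above the tip, 11 mm above the bar's underside. It starts upright in the block, the bar's underside 92 mm above the bench.
- key_tip (a point): middle of the flat lower end of the larger key's shank, on its axis; axes as for the handle. The last 2 mm are chamfered from 12 down to 9.4 mm across flats. Two flats of the shank face along the handle (+x and -x), two corners along +y and -y.
- small_key_handle (a point): centre of the T-handle of the smaller hex key, not needed: bar 62 x 13 x 17 mm, shank 8 mm across flats, this point 82.5 mm above its tip. It stands loosely in the other hole of the block and is too small for the screw.
- block: wooden key block, fixed, 62 mm (x) by 150 mm (y) by 50 mm high; origin in the middle of its underside. Two round holes, 16.5 mm wide with a 3 mm chamfer at the mouth, floor 12 mm above the bench, at y = +42 and -42 mm, x = 0. Which key stands in which hole differs. Four tiny burs stand 16 mm high near the middle of its +x side.
- vise: rubber base ring of the engraver's ball vise, heavy and fixed, 156 mm across, 40 mm high; origin in the middle of its underside. A steel ball 128 mm across sits in it, tilted over towards the vise's own +x and stiff in its seat, with a round two-jaw head 102 mm across on it. The jaw screw's socket is on the raised -x side of the head, facing up and towards the robot.
- socket (a point): centre of the mouth of the hex socket in the jaw screw's head, 160 to 185 mm above the bench. z points straight out of the socket along the screw: upward, leaning 25 to 37 degrees from vertical to the vise's -x side; x points along the tilted ball's axis. The hexagon is 12.7 mm across flats and 15 mm deep from here to a flat floor. This frame does not turn with the screw.
- jaw_screw (a joint): turn of the jaw screw in rad, growing clockwise looking into the socket (about -z of the socket frame). It starts between 0 and 0.3 and is tight at a hard stop at 1.5 (loose stop at -0.4). It takes about 0.12 N m all the way and stays where it is left. Each rad closes the jaws by 1.9 mm.
- bench_block: bystander: loose square steel block, 64 x 64 x 22 mm, blue sides; origin under its middle
- cone_a: bystander: small loose silver cone, 27 mm across and 21 mm high, standing; origin under its middle
- cone_b: bystander: small loose silver cone like the first
- hammer: bystander: small loose hammer lying on the bench; origin under its middle
- file: bystander: loose hand file with a wooden handle, 230 mm long, lying on the bench
- bench_pin: bystander: loose wooden bench pin, 155 x 64 x 18 mm, with a V notch, lying on the bench
- collar_rim (a point): centre of the rim of the round collar that the screw's head is sunk in, 5 mm out from the socket's mouth along its z; same axes. Collar 34 mm across, bore 21 mm. The angle of the hexagon about z is not told and differs each time, so feel for it: turn the key under a light push till it drops in. The pattern repeats every 60 degrees; the key has about 6 degrees of play either way once in.

How it is judged:
On the way, in this order (a step that is already met when the one before it is completed fails the run):
1. the larger key is fully home in the socket (at least 12 of its 15 mm, in line with the screw) and the screw has not been tightened yet (joint below 0.45) (z of key_tip in the frame of socket between -0.02 and -0.012 m and x of key_tip in the frame of socket between -0.004 and 0.004 m and y of key_tip in the frame of socket between -0.004 and 0.004 m and angle between the z axis of key_tip and the z axis of socket, either way round below 0.15 rad and value of joint jaw_screw below 0.45 rad), for 0.2 s.
2. the screw is tight (joint above 1.4) with the key still fully home (value of joint jaw_screw above 1.4 rad and z of key_tip in the frame of socket below -0.012 m and angle between the z axis of key_tip and the z axis of socket, either way round below 0.15 rad), for 0.1 s.
At the end, for the whole second after the job is handed in: The jaw screw is still tight (above 1.3 rad of 1.5), and the larger key stands released, at rest and upright (within 0.2 rad) in a hole of the block, its tip within 10 mm of the hole's floor (value of joint jaw_screw above 1.3 rad and z of key_tip in the frame of block below 0.022 m and x of key_tip in the frame of block between -0.012 and 0.012 m and y of key_tip in the frame of block between -0.06 and 0.06 m and angle between key_handle's own z axis and vertical below 0.2 rad and contact force between the fingers and key below 0.1 N and linear speed of key below 0.02 m/s); the robot touches nothing.
It fails at once if another thing on the bench is shifted by more than 25 mm (distance of any of bench_block, cone_a, cone_b, hammer, file, bench_pin from where it was at the start of the episode above 0.025 m or distance of small_key_handle from where it was at the start of the episode above 0.03 m).
It also fails if it takes over 58 s, if anything falls off the work surface, if the arm or the gripper's body presses on something with over 40 N, if the wrist force passes 120 N, or if a joint passes its speed limit or range.

## Working session

There is one attempt and no reset: what is moved stays moved. The work goes in short steps, each a Python script; the robot and the scene stay as the last script left them, time stands still between calls to the robot, and variables do not carry over. Pictures are saved under pics/ and viewed, about 8 in all and at most 12, crops included, and the job is handed in when it is done.

```bash
ls; mkdir -p pics; python3 - <<'E'
from workcell import r,optics
import numpy as np,cv2
for n in("scene","top"):
    p,d=optics.get_image(n); m=optics.camera_model(n)
    cv2.imwrite(f"pics/{n}0.png",p[:,:,::-1]); np.savez(f"{n}0.npz",p=p,d=d,**m)
    print(n,m, (d>0).mean())
print(r.read_state(), r.tip_extent)
E
```

```text
pics
scene {'K': array([[505.09022141,   0.        , 316.62460561],
       [  0.        , 505.09022141, 239.31753525],
       [  0.        ,   0.        ,   1.        ]]), 'k1': -0.004018117667779242, 'R': array([[ 0.57580312,  0.81750103,  0.01195151],
       [ 0.55689099, -0.38145717, -0.7378095 ],
       [-0.59860103,  0.4314887 , -0.67490318]]), 't': array([-0.33230469, -0.2504778 ,  1.5470758 ])} 0.990546875
top {'K': array([[545.6781288 ,   0.        , 324.16780278],
       [  0.        , 545.6781288 , 230.09436617],
       [  0.        ,   0.        ,   1.        ]]), 'k1': -0.05031147984597297, 'R': array([[-9.87820156e-03, -9.99948315e-01, -2.40605399e-03],
       [-9.89198661e-01,  1.01238668e-02, -1.46231036e-01],
       [ 1.46247837e-01,  9.35565734e-04, -9.89247540e-01]]), 't': array([-0.00474937,  0.62485458,  1.38331862])} 0.9958919270833333
{'time_s': 0.1, 'joint_positions': array([-1.41801673e+00,  3.42660185e-01,  1.52493095e+00, -2.13789210e-05,
        1.27541891e+00, -1.46044994e-01]), 'dq': array([-6.98816842e-04, -1.44485348e-03, -2.46144675e-03, -1.86605460e-03,
        7.37281379e-05,  1.24677482e-03]), 'tau': array([ 2.35486863e-03, -4.34445941e+01, -2.46491557e+01, -1.92483694e-04,
        4.62464828e-03, -5.20100059e-06]), 'eef_pos': array([ 0.15450022, -0.50140298,  0.25568844]), 'eef_rot': array([ 9.88858020e-01,  1.48860050e-01, -1.26106511e-05, -7.08658152e-04]), 'contact_force': array([-0.32228205, -0.20137184, -0.19185998]), 'torque': array([0.07406333, 0.02740659, 0.05274126]), 'grip_width': 0.08525831053572012} 0.025
```

View pics/scene0.png

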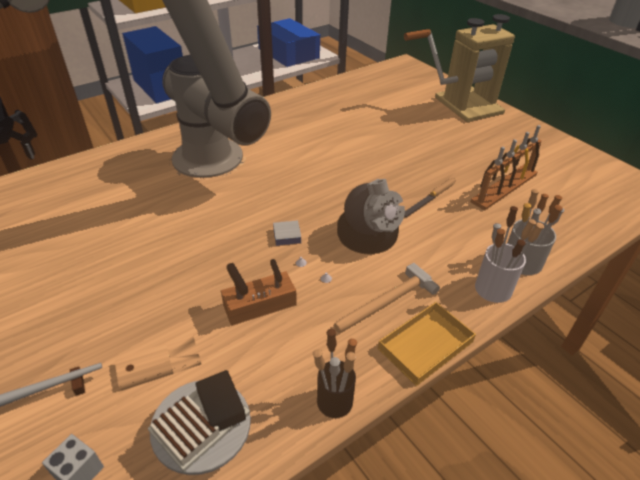

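View pics/top0.png

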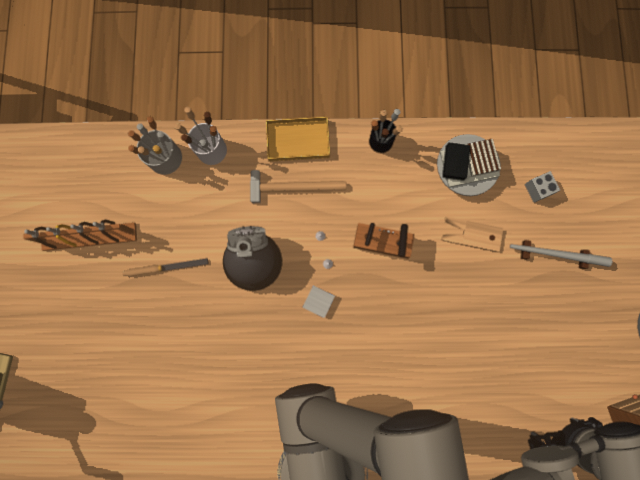

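Scene: block at (258,295) with the two keys at (237,280) and (277,272), and the vise at (370,215). Top: keys at (370,236) and (403,240), the latter longer, and the socket at about (243,246). I'll zoom in.

```bash
python3 - <<'E'
import numpy as np,cv2
s=np.load("scene0.npz");t=np.load("top0.npz")
def c(z,x,y,w,h,k=5): return cv2.resize(z['p'][y:y+h,x:x+w,::-1],None,fx=k,fy=k,interpolation=cv2.INTER_CUBIC)
a=np.hstack([c(t,215,215,78,60),c(t,345,210,78,60)])
b=np.hstack([c(s,335,172,78,60),c(s,220,256,78,60)])
cv2.imwrite("pics/crop0.png",np.vstack([a,b]))
E
```

```text
(no output)
```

View pics/crop0.png

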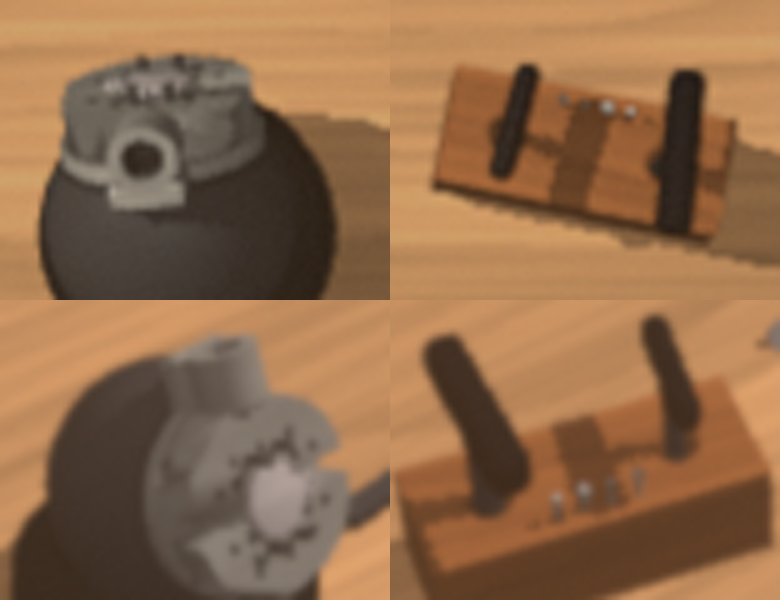

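```bash
cat > vis.py <<'E'
import numpy as np,cv2
def dirs(m,px):
    """world ray directions (camera depth 1) for pixels"""
    D=np.array([m['k1'],0,0,0,0],float)
    u=cv2.undistortPoints(np.asarray(px,float).reshape(-1,1,2),np.asarray(m['K']),D)[:,0]
    return np.c_[u,np.ones(len(u))]@np.asarray(m['R'])
def cam(m): return -np.asarray(m['R']).T@np.asarray(m['t'])
def onplane(m,px,z):
    d=dirs(m,px);c=cam(m); return c+d*((z-c[2])/d[:,2])[:,None]
def cloud(m,d,mask):
    v,u=np.nonzero(mask&(d>0)); return cam(m)+dirs(m,np.c_[u,v])*d[v,u][:,None],np.c_[u,v]
def tri(m1,p1,m2,p2):
    a,b=dirs(m1,[p1])[0],dirs(m2,[p2])[0];c1,c2=cam(m1),cam(m2)
    s=np.linalg.lstsq(np.c_[a,-b],c2-c1,rcond=None)[0]
    P,Q=c1+s[0]*a,c2+s[1]*b; return (P+Q)/2,np.linalg.norm(P-Q)
E
cat > m1.py <<'E'
from vis import *
from scipy.optimize import least_squares
s=dict(np.load("scene0.npz"));t=dict(np.load("top0.npz"))
def box(x,y,w,h): m=np.zeros((480,640),bool); m[y:y+h,x:x+w]=1; return m
print("cams",cam(s),cam(t))
# keys: dark mask in top
g=t['p'].max(2)
for nm,b in(("big",(394,218,17,42)),("small",(362,218,17,30))):
    m=box(*b)&(g<58); n,l,st,_=cv2.connectedComponentsWithStats(m.astype(np.uint8)); l=l==1+np.argmax(st[1:,4])
    v,u=np.nonzero(l); P=onplane(t,np.c_[u,v],.114 if nm=="big" else .1)[:,:2]
    rc=cv2.minAreaRect(P.astype(np.float32)*1000); C,_=cloud(t,t['d'],l)
    w,V=np.linalg.eigh(np.cov(P.T)); print(nm,len(u),"rect",rc,"mean",P.mean(0),"yaw",np.degrees(np.arctan2(V[1,1],V[0,1])),"z",np.percentile(C[:,2],[10,50,90]))
# block top by colour
hsv=cv2.cvtColor(t['p'],cv2.COLOR_RGB2HSV); 
# point clouds vise
for nm,z,b in(("top",t,(215,215,78,80)),("scene",s,(335,172,78,80))):
    C,px=cloud(z,z['d'],box(*b)); col=z['p'][px[:,1],px[:,0]].max(1)
    k=(col<75)&(C[:,2]>.06)
    f=lambda p:np.linalg.norm(C[k]-p,axis=1)-.064
    q=least_squares(f,[.6,.15,.075],loss="soft_l1",f_scale=.002); print(nm,"ball",q.x,k.sum(),np.median(abs(q.fun)))
C,px=cloud(t,t['d'],box(234,236,20,22))
np.set_printoptions(linewidth=250,precision=3,suppress=True)
print((C[:,2].reshape(22,20)*1000).astype(int))
print(t['p'].max(2)[236:258,234:254])
C,px=cloud(s,s['d'],box(366,176,26,20))
print((C[:,2].reshape(20,26)*1000).astype(int))
print(s['p'].max(2)[176:196,366:392])
E
python3 m1.py
```

```text
cams [ 1.25691208 -0.49143285  0.86329303] [ 0.41575104 -0.01236925  1.45980625]
big 201 rect ((587.0540771484375, -204.28182983398438), (18.549983978271484, 79.16905975341797), 82.5392074584961) mean [ 0.58613671 -0.20547361] yaw 172.4393789978337 z [0.10729739 0.11192139 0.11601107]
small 80 rect ((605.80224609375, -124.84652709960938), (10.839029312133789, 53.49262237548828), 77.5264892578125) mean [ 0.60544729 -0.1250079 ] yaw 164.0162237157266 z [0.09654137 0.1011874  0.10447627]
top ball [0.5480205  0.18035203 0.08183438] 1221 0.0012158526291717042
scene ball [0.54637505 0.17929572 0.08297826] 667 0.0011406708032627444Traceback (most recent call last):
  File "m1.py", line 23, in <module>
    print((C[:,2].reshape(22,20)*1000).astype(int))
           ~~~~~~~~~~~~~~^^^^^^^
ValueError: cannot reshape array of size 438 into shape (22,20)
```

```bash
sed -i '/^C,px=cloud(t,t/,$d' m1.py; cat >> m1.py <<'E'
np.set_printoptions(linewidth=250,precision=3,suppress=True)
def grid(z,b):
    d=z['d'].copy(); vv,uu=np.mgrid[b[1]:b[1]+b[3],b[0]:b[0]+b[2]]; px=np.c_[uu.ravel(),vv.ravel()]
    P=cam(z)+dirs(z,px)*d[px[:,1],px[:,0]][:,None]; return P.reshape(b[3],b[2],3)
print((grid(t,(234,236,20,22))[:,:,2]*1000).astype(int)); print(t['p'].max(2)[236:258,234:254])
print((grid(s,(366,176,26,20))[:,:,2]*1000).astype(int)); print(s['p'].max(2)[176:196,366:392])
# head face plane (scene)
C,px=cloud(s,s['d'],box(372,190,32,38)); best=None
rng=np.random.default_rng(0)
for _ in range(2000):
    a=C[rng.choice(len(C),3,False)]; n=np.cross(a[1]-a[0],a[2]-a[0]); n/=np.linalg.norm(n)+1e-12
    k=abs((C-a[0])@n)<.002
    if best is None or k.sum()>best.sum(): best=k
Q=C[best]; n=np.linalg.svd(Q-Q.mean(0))[2][2]; n*=np.sign(n[0]); print("face",best.sum(),len(C),Q.mean(0),n,"elev",np.degrees(np.arcsin(n[2])),"az",np.degrees(np.arctan2(n[1],n[0])))
E
python3 m1.py
```

```text
cams [ 1.25691208 -0.49143285  0.86329303] [ 0.41575104 -0.01236925  1.45980625]
big 201 rect ((587.0540771484375, -204.28182983398438), (18.549983978271484, 79.16905975341797), 82.5392074584961) mean [ 0.58613671 -0.20547361] yaw 172.4393789978337 z [0.10729739 0.11192139 0.11601107]
small 80 rect ((605.80224609375, -124.84652709960938), (10.839029312133789, 53.49262237548828), 77.5264892578125) mean [ 0.60544729 -0.1250079 ] yaw 164.0162237157266 z [0.09654137 0.1011874  0.10447627]
top ball [0.5480205  0.18035203 0.08183438] 1221 0.0012158526291717042
scene ball [0.54637505 0.17929572 0.08297826] 667 0.0011406708032627444
[[ 132  134  131  138  137  136  137  140  138  137  142  135  137  136  134  140  138  142  141  142]
 [ 142  139  140  145  148  139  141  145  156  164  157  161  156  142  142  146  143  151  144  145]
 [ 145  149  143  149  150 1459  161  163  171  170  169  170  168  163  160  153  152  154  153  152]
 [ 147  152  150  152  152  163  167  170  170  172  167  174  169  167  161  156  154  151  151  150]
 [ 150  149  155  153  155  166  172  182  176  182  18
[... 7307 characters left out ...]
  95  97  98 100 102 107 114 120 126 132 137 140 150 168 175 178]
 [ 74  75  79  88  95  98  98  95  91  91  94  96  98  99 101 105 111 118 124 130 133 135 137 142 144 145]
 [ 74  74  78  87  93  96  97  96  92  91  93  95  97  98 100 104 109 115 121 125 127 127 131 133 133 133]
 [ 74  73  76  86  93  97  98  96  93  92  93  95  97  99 101 103 106 109 113 118 120 127 131 132 131 130]
 [ 74  73  76  85  96  99  99  98  98  97  97  98 100 103 108 106 104 102 107 121 128 130 131 131 130 130]
 [ 73  73  79  93 102 102 101 104 106 106 106 107 110 116 122 117 112 109 113 126 130 131 130 130 130 130]]
face 584 1213 [0.609 0.181 0.12 ] [0.887 0.055 0.458] elev 27.286410902237957 az 3.576406650693302
```

```bash
cat > m2.py <<'E'
from vis import *
from scipy.spatial.transform import Rotation as Ro
np.set_printoptions(precision=4,suppress=True)
s=dict(np.load("scene0.npz"));t=dict(np.load("top0.npz"))
e=np.radians(27.3)
ball=np.array([.5472,.1798,.0824])
for az in(0.,3.6):
  a=np.radians(az); n=np.array([-np.sin(e)*np.cos(a),-np.sin(e)*np.sin(a),np.cos(e)])
  for nm,z,c,R in(("top",t,(242.9,247.),9),("scene",s,(378,181),14)):
    m=np.zeros((480,640),np.uint8); cv2.circle(m,(int(round(c[0])),int(round(c[1]))),R,1,-1)
    C,px=cloud(z,z['d'],m>0)
    h=C@n; hist,ed=np.histogram(h[h<.6],bins=60); 
    # rim: highest dense level along n
    k=h>np.percentile(h[h<h.mean()+.05],97)-.006
    k&=h<np.median(h[k])+.004
    Q=C[k]; nn=np.linalg.svd(Q-Q.mean(0))[2][2]; nn*=np.sign(nn[2])
    ex=np.array([np.cos(e)*np.cos(a),np.cos(e)*np.sin(a),np.sin(e)]); ey=np.cross(n,ex)
    P=np.c_[Q@ex,Q@ey].astype(np.float32); (cx,cy),rr=cv2.minEnclosingCircle(P)
    h0=np.median(Q@n); print(az,nm,k.sum(),"h",h0,"normal",nn,"enclosing c",cx*ex+cy*ey+h0*n,rr,"mean",Q.mean(0))
    if nm=="top":
        d=dirs(t,[c])[0];o=cam(t);X=o+d*((h0-o@n)/(d@n)); print(" bore ray ->",X,"rel ball",X-ball)
        B=X
px=[(358.4,223),(414,234),(409.4,258),(353.6,247.4)]
print("block corners",onplane(t,px,.05)[:,:2])
E
python3 m2.py
python3 - <<'E'
from workcell import r
import numpy as np
from scipy.spatial.transform import Rotation as Ro
q0=r.read_state()['joint_positions']
e=np.radians(27.3)
zs=np.array([-np.sin(e),0,np.cos(e)])
rim=np.array([.53,.18,.178])
for psi in range(-180,180,20):
    x=np.array([np.cos(e),0,np.sin(e)]); x=Ro.from_rotvec(zs*np.radians(psi)).apply(x)
    R=np.c_[x,np.cross(-zs,x),-zs]
    out=[]
    for hgt in(.077,.14):
        q=r.solve_ik(rim+zs*hgt,Ro.from_matrix(R).as_quat()); out.append(None if q is None else np.round(q,2))
    print(psi,out)
E
```

```text
0.0 top 114 h -0.10427136100252977 normal [-0.4697 -0.0175  0.8827] enclosing c [0.565  0.1821 0.1743] 0.020719371736049652 mean [0.565  0.1803 0.1745]
 bore ray -> [0.5671 0.182  0.1753] rel ball [0.0199 0.0022 0.0929]
0.0 scene 103 h -0.10368528654942612 normal [-0.431  -0.0447  0.9012] enclosing c [0.5615 0.1781 0.1731] 0.024443553760647774 mean [0.5668 0.1761 0.175 ]
3.6 top 119 h -0.108869899603205 normal [-0.4642 -0.0336  0.8851] enclosing c [0.5649 0.182  0.1744] 0.020714562386274338 mean [0.5652 0.1801 0.1746]
 bore ray -> [0.5671 0.182  0.1755] rel ball [0.0199 0.0022 0.0931]
3.6 scene 108 h -0.1085278425787854 normal [-0.4385 -0.0636  0.8965] enclosing c [0.5616 0.178  0.1729] 0.02447091042995453 mean [0.5666 0.1756 0.1746]
block corners [[ 0.642  -0.1008]
 [ 0.6115 -0.2455]
 [ 0.5487 -0.2314]
 [ 0.5779 -0.0871]]
-180 [array([ 0.27,  0.17,  1.89, -0.21,  0.63, -1.16]), array([ 0.29,  0.06,  1.85, -0.19,  0.78, -1.18])]
-160 [array([ 0.27,  0.17,  1.89, -0.21,  0.63, -1.51]), array([ 0.29,  0.06,  1.85, -0.19,  0.78, -1.52])]
-140 [array([ 0.27,  0.17,  1.89, -0.21,  0.63, -
[... 959 characters left out ...]
  1.28]), array([ 0.29,  0.06,  1.85, -0.19,  0.78,  1.27])]
60 [array([ 0.27,  0.17,  1.89, -0.21,  0.63,  0.94]), array([ 0.29,  0.06,  1.85, -0.19,  0.78,  0.92])]
80 [array([ 0.27,  0.17,  1.89, -0.21,  0.63,  0.59]), array([ 0.29,  0.06,  1.85, -0.19,  0.78,  0.57])]
100 [array([ 0.27,  0.17,  1.89, -0.21,  0.63,  0.24]), array([ 0.29,  0.06,  1.85, -0.19,  0.78,  0.22])]
120 [array([ 0.27,  0.17,  1.89, -0.21,  0.63, -0.11]), array([ 0.29,  0.06,  1.85, -0.19,  0.78, -0.13])]
140 [array([ 0.27,  0.17,  1.89, -0.21,  0.63, -0.46]), array([ 0.29,  0.06,  1.85, -0.19,  0.78, -0.48])]
160 [array([ 0.27,  0.17,  1.89, -0.21,  0.63, -0.81]), array([ 0.29,  0.06,  1.85, -0.19,  0.78, -0.83])]
```

```bash
cat > rob.py <<'E'
from workcell import r,command_gripper,optics
import numpy as np,cv2
from scipy.spatial.transform import Rotation as Ro
np.set_printoptions(precision=4,suppress=True)
def down(yaw):  # tool z down, tool x at yaw
    x=np.array([np.cos(yaw),np.sin(yaw),0]); z=np.array([0,0,-1.]); return Ro.from_matrix(np.c_[x,np.cross(z,x),z]).as_quat()
e,az=np.radians(27.3),np.radians(3.)
ZS=np.array([-np.sin(e)*np.cos(az),-np.sin(e)*np.sin(az),np.cos(e)]); XS=np.array([np.cos(e)*np.cos(az),np.cos(e)*np.sin(az),np.sin(e)]); YS=np.cross(ZS,XS)
RIM=np.array([.567,.182,.1755]); SOCK=RIM-.005*ZS
def vq(psi):   # tool along -ZS, tool x turned psi from XS about ZS
    x=Ro.from_rotvec(ZS*psi).apply(XS); return Ro.from_matrix(np.c_[x,np.cross(-ZS,x),-ZS]).as_quat()
def st(tag=""):
    s=r.read_state(); print(tag,"t",round(s['time_s'],2),"p",s['eef_pos'],"F",s['contact_force'],"M",s['torque'],"w",round(s['grip_width'],4),"q6",round(s['joint_positions'][5],3)); return s
def snap(n,tag):
    p,d=optics.get_image(n); np.savez(f"{n}{tag}.npz",p=p,d=d,**optics.camera_model(n)); cv2.imwrite(f"pics/{n}{tag}.png",p[:,:,::-1]); return p,d
E
python3 - <<'E'
from rob import *
h=np.array([.5865,-.205]); q=down(np.radians(-7.5))
print(r.solve_ik([*h,.25],q), r.solve_ik([*h,.25],down(np.radians(172.5))))
command_gripper(.05)
r.reach([*h,.20],q); st("above")
c=r.move_straight([*h,.109],speed=.08,max_force=8); st(f"down {c}")
command_gripper(.0,force=70); st("grip")
r.move_straight([*h,.109+.07],speed=.08); st("lift")
snap("scene","1"); snap("top","1")
E
python3 - <<'E'
import cv2
a=cv2.imread('pics/scene1.png')[200:320,180:340]; cv2.imwrite('pics/s1c.png',cv2.resize(a,None,fx=5,fy=5,interpolation=cv2.INTER_CUBIC))
E
```

```text
[-0.4595  0.5261  1.248  -0.      1.3676  1.2422] [-0.4595  0.5261  1.248  -0.      1.3676 -1.8994]
above t 2.45 p [ 0.5862 -0.2059  0.2002] F [0.1656 0.1674 0.48  ] M [-0.0141  0.0724  0.0223] w 0.0499 q6 1.242
down False t 3.74 p [ 0.5869 -0.2052  0.1097] F [-0.5021 -0.7575  0.8265] M [ 0.058   0.0016 -0.0127] w 0.0499 q6 1.242
grip t 4.13 p [ 0.5868 -0.2052  0.1096] F [0.0808 0.0252 3.5901] M [-0.0898  0.0351  0.0147] w 0.0171 q6 1.242
lift t 5.16 p [ 0.5862 -0.2048  0.1784] F [-0.3119 -0.0577 -0.7728] M [-0.0037  0.0042 -0.0147] w 0.017 q6 1.242
```

View pics/s1c.png

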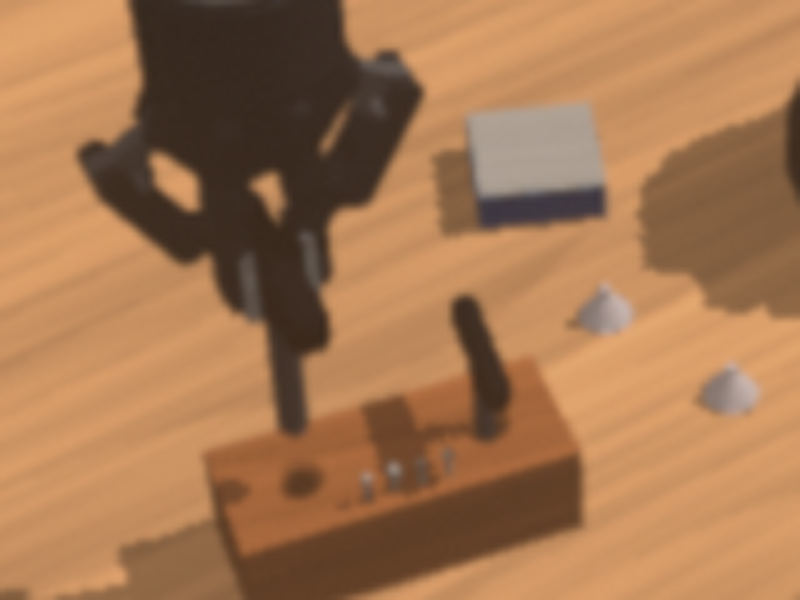

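Scene crop: the key hangs in the fingers clear of the block (tip about px (238,286)). The empty hole is at about (240,296) and the small key is undisturbed.

```bash
python3 - <<'E'
from vis import *
np.set_printoptions(precision=4,suppress=True)
s=dict(np.load("scene1.npz")); m=np.zeros((480,640),bool); m[262:292,230:246]=1
C,px=cloud(s,s['d'],m); k=(np.hypot(C[:,0]-.587,C[:,1]+.205)<.02)&(C[:,2]>.066)
C=C[k];px=px[k]
for v in range(262,290,2):
    a=C[(px[:,1]//2*2)==v]; u=px[(px[:,1]//2*2)==v]
    if len(a): print(v,len(a),u[:,0].min(),u[:,0].max(),a.mean(0))
lo=C[C[:,2]<.12]; mu=lo.mean(0); d=np.linalg.svd(lo-mu)[2][0]; d*=np.sign(d[2]); print("axis",d, "at z=.08",mu+d*(.08-mu[2])/d[2],"at .15",mu+d*(.15-mu[2])/d[2])
vd=(cam(s)-mu); vd/=np.linalg.norm(vd); print("viewdir",vd)
print("hole",onplane(s,[(240.4,296.4)],.05), "tip",onplane(s,[(238.4,286.5)],.0814))
E
```

```text
262 7 230 233 [ 0.5931 -0.2183  0.1593]
264 6 230 234 [ 0.5909 -0.2154  0.1508]
266 6 233 235 [ 0.5899 -0.2125  0.1422]
268 8 233 236 [ 0.5909 -0.2124  0.1373]
270 10 233 238 [ 0.5913 -0.2111  0.1311]
272 13 234 240 [ 0.5915 -0.209   0.1242]
274 14 234 240 [ 0.5913 -0.209   0.1183]
276 14 234 240 [ 0.5913 -0.2096  0.1128]
278 13 234 240 [ 0.5916 -0.2098  0.1073]
280 12 235 240 [ 0.5917 -0.2099  0.1014]
282 14 235 241 [ 0.5915 -0.2093  0.0948]
284 13 235 241 [ 0.5913 -0.2103  0.0893]
286 6 236 240 [ 0.592  -0.2106  0.0849]
axis [0.0078 0.0113 0.9999] at z=.08 [ 0.5912 -0.2098  0.08  ] at .15 [ 0.5917 -0.209   0.15  ]
viewdir [ 0.6337 -0.2684  0.7255]
hole [[ 0.5908 -0.2079  0.05  ]] tip [[ 0.5903 -0.2091  0.0814]]
```

```bash
python3 - <<'E'
from rob import *
p=r.read_state()['eef_pos']
r.move_straight([p[0],p[1],.30],speed=.15)
L=.097
q=vq(np.radians(100))
r.reach(RIM+ZS*(L+.035),q); st("above")
snap("top","2"); snap("scene","2")
c=r.move_straight(SOCK+ZS*(L-.003),speed=.05,max_force=6); s=st(f"touch {c}")
d=s['eef_pos']-ZS*L-SOCK; print("tip in socket frame",d@XS,d@YS,d@ZS,"F along",s['contact_force']@ZS)
snap("scene","3")
E
python3 - <<'E'
import cv2,numpy as np
f=lambda n,x,y:cv2.resize(cv2.imread(f'pics/{n}.png')[y:y+100,x:x+130],None,fx=3,fy=3,interpolation=cv2.INTER_CUBIC)
cv2.imwrite('pics/c3.png',np.hstack([f('scene2',320,120),f('scene3',320,120)]))
E
```

```text
above t 7.67 p [0.5071 0.1784 0.2928] F [-0.4673  0.5399 -0.9166] M [-0.0104  0.3302  0.0393] w 0.0172 q6 0.091
touch True t 8.53 p [0.5245 0.1797 0.257 ] F [-4.1268  0.1374  6.2012] M [-0.0544  0.3474 -0.0291] w 0.017 q6 0.097
tip in socket frame -0.00042222816653580844 -0.00011863697738952898 -3.0586439672530996e-05 F along 7.3973272196796245
```

View pics/c3.png

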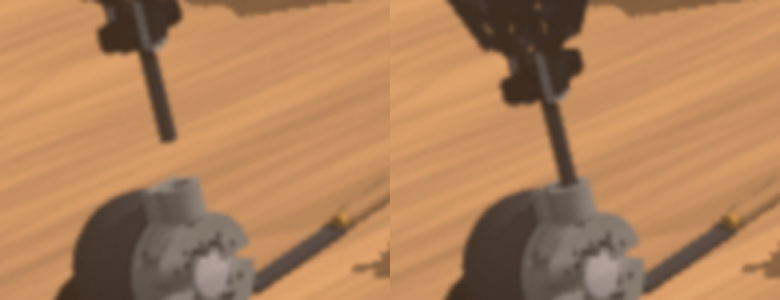

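The key tip meets the screw head inside the collar (right panel, about (570,183)). Next I'll feel for the hexagon.

```bash
cat > feel.py <<'E'
from rob import *
L=.097
def tipf(s):
    d=s['eef_pos']-Ro.from_quat(s['eef_rot']).as_matrix()[:,2]*-L*-1*-1-SOCK if 0 else s['eef_pos']+Ro.from_quat(s['eef_rot']).as_matrix()[:,2]*L-SOCK
    return np.array([d@XS,d@YS,d@ZS])*1000
def at(x,y,z): return SOCK+XS*x+YS*y+ZS*(z+L)
E
python3 - <<'E'
from feel import *
def sf(s): F=s['contact_force'];return np.array([F@XS,F@YS,F@ZS])
for psi in range(108,173,8):
    q=vq(np.radians(psi)); t=tipf(r.read_state())[2]/1000
    r.move_straight(at(0,0,t+.0005),q,speed=.05)
    c=r.move_straight(at(0,0,-.017),q,speed=.03,max_force=9)
    s=r.read_state(); print(psi,c,round(s['time_s'],2),"tip mm",tipf(s),"F",sf(s),"M",round(s['torque']@ZS,3))
    if tipf(s)[2]<-8: break
E
```

```text
108 True 9.09 tip mm [0.5542 0.1081 0.1309] F [0.1299 0.1789 7.0454] M 0.009
116 True 9.61 tip mm [ 0.0382 -0.0548  0.1038] F [-0.5029  0.0702  7.7959] M -0.003
124 True 10.12 tip mm [ 0.1002 -0.004   0.0961] F [-0.1433 -0.7749  6.9237] M 0.032
132 True 10.64 tip mm [ 0.1201 -0.0249  0.0894] F [-0.5391  0.1299  7.5874] M 0.014
140 True 11.16 tip mm [ 0.1552 -0.018   0.0862] F [-1.3153  0.3788  7.5651] M -0.057
148 True 11.68 tip mm [ 0.1313 -0.0153  0.072 ] F [-0.6057  0.3969  7.5145] M -0.027
156 True 12.19 tip mm [0.1681 0.0095 0.0957] F [-1.2886  0.5422  6.7124] M -0.031
164 True 12.71 tip mm [0.1967 0.0037 0.0993] F [-1.1224 -1.1539  7.6944] M 0.014
172 True 13.22 tip mm [0.1609 0.0434 0.1211] F [-1.0776 -0.3988  7.9001] M 0.003
```

```bash
python3 - <<'E'
from feel import *
q=vq(np.radians(130)); z0=.0001
r.move_straight(at(0,0,z0+.0008),q,speed=.05)
for d in((1,0),(-1,0),(0,1),(0,-1)):
    c=r.move_straight(at(.007*d[0],.007*d[1],z0+.0008),speed=.03,max_force=4)
    s=r.read_state();F=s['contact_force']; print(d,c,round(s['time_s'],2),tipf(s),"F",F@XS,F@YS,F@ZS)
    r.move_straight(at(0,0,z0+.0008),speed=.05)
E
```

```text
(1, 0) True 14.42 [ 5.4244 -0.3836  0.4836] F 0.0983934071726786 0.287462102719387 4.171408083590028
(-1, 0) True 14.88 [-2.3416 -0.3355  0.899 ] F 2.355362617013514 -1.6542693554861474 -0.5812330910850467
(0, 1) True 15.34 [-0.6628  1.7196  0.618 ] F 2.2516328175565694 -2.6587472979317543 2.4291010758813747
(0, -1) True 15.87 [-0.62   -5.9842  0.7045] F 1.8863430653709095 2.10711183899956 1.4296926453018755
```

Bore walls felt at x −2.3/+5.4 and y +1.7/−6.0 mm, so the centre lies at about (1.5, −2.1) mm. I'll shift there and feel again.

```bash
python3 - <<'E'
from feel import *
def sf(s): F=s['contact_force'];return np.array([F@XS,F@YS,F@ZS])
cx,cy=.0015,-.0021; r.move_straight(at(cx,cy,.001),speed=.05)
for psi in range(130,199,8):
    q=vq(np.radians(psi)); t=tipf(r.read_state())[2]/1000
    r.move_straight(at(cx,cy,t+.0004),q,speed=.05)
    c=r.move_straight(at(cx,cy,-.017),q,speed=.03,max_force=9)
    s=r.read_state(); print(psi,c,round(s['time_s'],2),"tip mm",tipf(s),"F",sf(s),"M",round(s['torque']@ZS,3))
    if tipf(s)[2]<-8: break
E
```

```text
130 True 17.17 tip mm [  2.0216  -2.2634 -14.3786] F [-0.0053  0.4844  7.495 ] M -0.01
```

```bash
python3 - <<'E'
from feel import *
def sf(s): F=s['contact_force'];return np.array([F@XS,F@YS,F@ZS])
s=r.read_state(); x,y,z=tipf(s)/1000
c=r.move_straight(at(x,y,z-.003),speed=.02,max_force=10); s=r.read_state(); print(c,tipf(s),sf(s))
r.hold(.3); s=r.read_state(); x,y,z=tipf(s)/1000; print(tipf(s),sf(s))
psi=130.
while psi>130-115:
    psi-=12 if psi>75 else 5
    r.move_straight(at(x,y,z-.0005),vq(np.radians(psi)),speed=.03)
    s=r.read_state(); m=s['torque']@ZS; print(psi,round(s['time_s'],2),"tip",tipf(s),"F",sf(s),"M",round(m,3),s['joint_positions'][5].round(3))
    if abs(m)>.6: break
E
```

```text
True [  2.4499  -2.3316 -14.5521] [-2.7874 -1.257  15.229 ]
[  2.432  -2.329 -14.505] [-3.4692  0.4205 12.9912]
118.0 18.03 tip [  2.1233  -2.5701 -14.4422] F [-2.9402 -2.0763 11.3997] M 0.06 -0.224
106.0 18.39 tip [  1.6224  -2.6753 -14.4481] F [-4.5177 -2.1402 11.4866] M 0.133 -0.014
94.0 18.75 tip [  1.0748  -2.693  -14.4954] F [-5.5951 -1.3224 13.3664] M 0.006 0.195
82.0 19.11 tip [  0.6031  -2.6226 -14.4939] F [-5.5782 -2.5471 14.614 ] M 0.046 0.404
70.0 19.47 tip [  0.1846  -2.4817 -14.4959] F [-7.3292 -1.5122 15.8876] M 0.026 0.614
65.0 19.72 tip [  0.0108  -2.3963 -14.5068] F [-8.0572 -0.6371 16.4559] M 0.089 0.701
60.0 19.97 tip [ -0.1563  -2.3098 -14.5182] F [-8.1449 -0.6403 16.4615] M 0.102 0.788
55.0 20.22 tip [ -0.3209  -2.1868 -14.5207] F [-8.1039  0.1249 16.4341] M 0.08 0.876
50.0 20.47 tip [ -0.4478  -2.0974 -14.529 ] F [-7.449  -0.1771 16.9722] M 0.085 0.963
45.0 20.72 tip [ -0.5655  -1.9592 -14.5164] F [-9.4306  0.9923 16.6802] M 0.039 1.05
40.0 20.97 tip [ -0.6632  -1.7883 -14.5165] F [-9.0103  2.4653 18.2056] M 0.096 1.138
35.0 21.22 tip [ -0.7205  -1.6767 -14.5078] F [-10.1375   2.6043  16.3231] M 0.029 1.225
30.0 21.47 tip [ -0.7678  -1.5058 -14.5459] F [-8.8458  3.3494 18.0148] M 0.097 1.312
25.0 21.72 tip [ -0.8184  -1.3473 -14.5327] F [-9.31    3.4594 17.6741] M 0.044 1.399
20.0 21.97 tip [ -0.8719  -1.185  -14.5386] F [-10.6651   4.4645  16.5522] M -0.098 1.487
15.0 22.22 tip [ -0.8666  -1.0293 -14.5315] F [-10.0073   5.7349  16.8701] M -0.005 1.574
```

```bash
python3 - <<'E'
from feel import *
def sf(s): F=s['contact_force'];return np.array([F@XS,F@YS,F@ZS])
ps=np.radians([118,106,94,82,70,60,50,40,30,20,15]); X=np.array([[2.1233,-2.5701],[1.6224,-2.6753],[1.0748,-2.693],[.6031,-2.6226],[.1846,-2.4817],[-.1563,-2.3098],[-.4478,-2.0974],[-.6632,-1.7883],[-.7678,-1.5058],[-.8719,-1.185],[-.8666,-1.0293]])
A=[];b=[]
for p,m in zip(ps,X):
    A+=[[1,0,np.cos(p),-np.sin(p)],[0,1,np.sin(p),np.cos(p)]]; b+=list(m)
f,res,_,_=np.linalg.lstsq(np.array(A),np.array(b),rcond=None); print("centre, -offset mm",f,np.sqrt(res/22)); np.save("piv.npy",f/1000)
def pv(p): c=f/1000; return c[0]+c[2]*np.cos(p)-c[3]*np.sin(p), c[1]+c[2]*np.sin(p)+c[3]*np.cos(p)
z=-.0148; psi=15.
s=r.read_state(); print("tau",s['tau'][5],s['torque'])
while psi>-25:
    psi-=4; p=np.radians(psi); q=vq(p)
    r.move_straight(at(*pv(p),z-.0003),q,speed=.03)
    s=r.read_state(); print(psi,round(s['time_s'],2),"tip",tipf(s),"F",sf(s),"M",s['torque'],"tau6",round(s['tau'][5],3),"rot err",np.degrees((Ro.from_quat(s['eef_rot'])*Ro.from_quat(q).inv()).magnitude()).round(2))
    if abs(s['tau'][5])>.8: break
E
```

```text
centre, -offset mm [ 1.1459 -0.5805 -2.1323  0.1842] [0.0582]
tau 0.17280093859881163 [0.9857 2.382  0.5669]
11.0 22.49 tip [ -1.5809  -0.3717 -14.4701] F [-3.9604  0.7581 11.9984] M [ 0.1432  1.0375 -0.0139] tau6 0.035 rot err 0.05
7.0 22.74 tip [ -1.5989  -0.2273 -14.4859] F [-4.053   1.1992 12.7165] M [0.1315 1.0627 0.0398] tau6 0.111 rot err 0.06
3.0 22.99 tip [ -1.5355  -0.0398 -14.4733] F [-2.6967  1.2414 12.4962] M [0.1938 1.1149 0.0354] tau6 0.111 rot err 0.06
-1.0 23.24 tip [ -1.4718   0.1504 -14.4599] F [-3.6614  1.3711 12.1712] M [0.1779 1.0867 0.1162] tau6 0.135 rot err 0.05
-5.0 23.49 tip [ -1.4554   0.2896 -14.482 ] F [-4.8983  1.4389 12.0825] M [0.2327 1.0962 0.1156] tau6 0.147 rot err 0.05
-9.0 23.74 tip [ -1.2866   0.4578 -14.4457] F [-3.1925  1.5507 11.3396] M [0.1783 1.0039 0.1493] tau6 0.166 rot err 0.05
-13.0 23.99 tip [ -1.1286   0.6183 -14.4658] F [-3.3795  0.7962 12.0585] M [0.2446 0.949  0.1678] tau6 0.165 rot err 0.05
-17.0 24.24 tip [ -1.058    0.8305 -14.4438] F [-3.9685  1.5521 11.73  ] M [0.2379 0.9603 0.204 ] tau6 0.177 rot err 0.05
-21.0 24.49 tip [ -1.1336   0.9564 -14.4682] F [-3.4413  1.1665 12.0232] M [0.2414 1.0604 0.1261] tau6 0.182 rot err 0.05
-25.0 24.74 tip [ -1.0997   1.0989 -14.4572] F [-4.2853  1.5597 12.2687] M [0.2709 1.0466 0.2235] tau6 0.213 rot err 0.05
```

```bash
python3 - <<'E'
from rob import *
st(); snap("scene","4"); snap("top","4")
f=lambda n,x,y:cv2.resize(cv2.imread(f'pics/{n}.png')[y:y+110,x:x+78],None,fx=5,fy=5,interpolation=cv2.INTER_CUBIC)
cv2.imwrite('pics/c4.png',np.hstack([f('scene4',335,115),f('top4',210,200)]))
E
```

```text
t 24.74 p [0.5305 0.1811 0.2439] F [-9.5037  1.0637  8.9367] M [0.2709 1.0466 0.2235] w 0.0169 q6 2.285
```

View pics/c4.png

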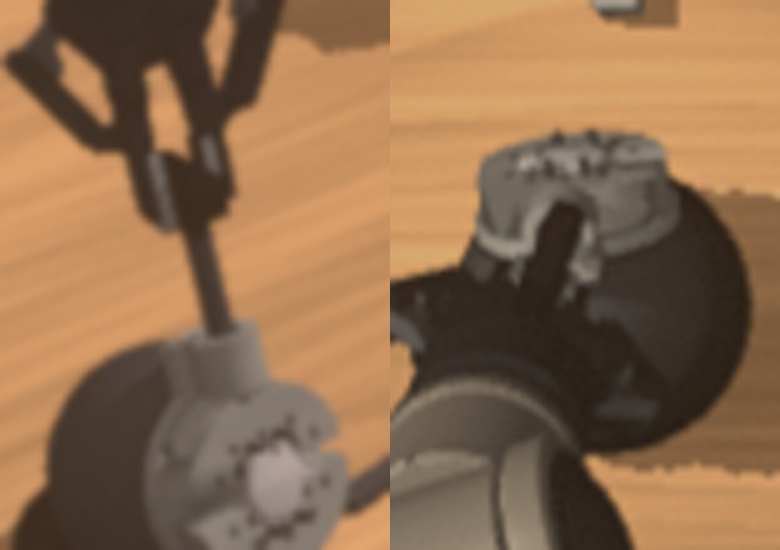

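```bash
python3 - <<'E'
from feel import *
from vis import dirs,cam
t=dict(np.load("top4.npz"))
s=r.read_state(); print(s['tau'], s['grip_width'])
R=Ro.from_quat(s['eef_rot']).as_matrix(); c=s['eef_pos']+R[:,2]*.006
def proj(X):
    x=t['R']@X+t['t']; a=x[:2]/x[2]; a=a*(1+t['k1']*(a@a)); return (t['K']@[*a,1])[:2]
for dpsi in(-45,-30,-15,0,15,30,45):
    x=Ro.from_rotvec(ZS*np.radians(dpsi)).apply(R[:,0])
    print(dpsi,"bar end crop px",[(proj(c+x*.044*k+ZS*.011)-[210,200])*5+[390,0] for k in(1,-1)])
# reverse test: small CCW steps, log tau6
f=np.load("piv.npy")
def pv(p): return f[0]+f[2]*np.cos(p)-f[3]*np.sin(p), f[1]+f[2]*np.sin(p)+f[3]*np.cos(p)
for psi in(-23,-21,-19,-17,-15,-13,-11,-9):
    p=np.radians(psi); r.move_straight(at(*pv(p),-.0144),vq(p),speed=.03); s=r.read_state()
    print(psi,round(s['time_s'],2),"tau6",round(s['tau'][5],3),"Mz",round(s['torque']@ZS,3),"w",round(s['grip_width'],4),tipf(s))
E
```

```text
[ -2.3608 -31.7398 -24.4871  -0.8578  -3.1382   0.0599] 0.017143103202001894
-45 bar end crop px [array([620.4876, 265.6055]), array([442.9779, 339.5319])]
-30 bar end crop px [array([606.3096, 244.9323]), array([457.4312, 359.7178])]
-15 bar end crop px [array([586.9051, 228.1302]), array([476.8045, 375.959 ])]
0 bar end crop px [array([563.5987, 216.4014]), array([499.7815, 387.2041])]
15 bar end crop px [array([538.0118, 210.5948]), array([524.8294, 392.7335])]
30 bar end crop px [array([511.9433, 211.1349]), array([550.2939, 392.1974])]
45 bar end crop px [array([487.2315, 217.9844]), array([574.4989, 385.6319])]
-23 25.09 tau6 -0.09 Mz 0.051 w 0.0168 [ -1.2057   0.9317 -14.3184]
-21 25.34 tau6 -0.083 Mz 0.027 w 0.0171 [ -1.2452   0.8149 -14.3448]
-19 25.59 tau6 -0.083 Mz -0.005 w 0.0169 [ -1.2361   0.6575 -14.3335]
-17 25.84 tau6 -0.084 Mz 0.037 w 0.0173 [ -1.2591   0.5464 -14.3647]
-15 26.09 tau6 -0.082 Mz -0.035 w 0.0172 [ -1.2278   0.4029 -14.3276]
-13 26.34 tau6 -0.101 Mz -0.045 w 0.0169 [ -1.3101   0.36   -14.3665]
-11 26.59 tau6 -0.103 Mz -0.039 w 0.0168 [ -1.4426   0.329  -14.3694]
-9 26.84 tau6 -0.105 Mz 0.012 w 0.0167 [ -1.4341   0.2577 -14.3523]
```

```bash
python3 - <<'E'
from feel import *
f=np.load("piv.npy")
def pv(p): return f[0]+f[2]*np.cos(p)-f[3]*np.sin(p), f[1]+f[2]*np.sin(p)+f[3]*np.cos(p)
def go(psi,z,mf=None,v=.06):
    p=np.radians(psi); c=r.move_straight(at(*pv(p),z),vq(p),speed=v,max_force=mf); s=r.read_state(); F=s['contact_force']
    print(psi,c,round(s['time_s'],2),tipf(s),"tgt",np.array(pv(p))*1000,"F",np.array([F@XS,F@YS,F@ZS]),"tau6",round(s['tau'][5],3),"Mz",round(s['torque']@ZS,3)); return s
r.move_straight(at(*pv(np.radians(-9)),.001),speed=.06)
for psi in(-9,9,27):
    go(psi,.0015); s=go(psi,-.014,9,.05)
    if tipf(s)[2]<-8: go(psi,.0015)
E
```

```text
-9 False 27.5 [-1.0774 -0.2206  1.3199] tgt [-0.9314 -0.065 ] F [-1.1049 -1.0172 -0.9362] tau6 0.0 Mz -0.017
-9 True 27.72 [-1.8817  0.1312 -2.9376] tgt [-0.9314 -0.065 ] F [ 0.0502  0.967  -1.7442] tau6 0.019 Mz -0.022
9 False 28.18 [-1.0862 -0.7819  1.4427] tgt [-0.9891 -0.7322] F [ 0.194   0.0637 -0.9128] tau6 -0.178 Mz -0.007
9 True 28.4 [-1.7327 -0.5059 -2.5339] tgt [-0.9891 -0.7322] F [-0.1773  1.6178 -1.4084] tau6 -0.018 Mz 0.017
27 False 28.87 [-0.9647 -1.4328  1.3074] tgt [-0.8377 -1.3845] F [-0.918   0.6688 -0.2457] tau6 -0.169 Mz -0.063
27 True 29.08 [-1.6847 -1.282  -2.6905] tgt [-0.8377 -1.3845] F [ 0.069   0.5372 -2.052 ] tau6 -0.008 Mz -0.008
```

```bash
cat >> feel.py <<'E'
f=np.load("piv.npy")
def pv(p): return f[0]+f[2]*np.cos(p)-f[3]*np.sin(p), f[1]+f[2]*np.sin(p)+f[3]*np.cos(p)
def go(psi,z,mf=None,v=.06):
    p=np.radians(psi); c=r.move_straight(at(*pv(p),z),vq(p),speed=v,max_force=mf); s=r.read_state(); F=s['contact_force']
    print(psi,c,round(s['time_s'],2),tipf(s),"tgt",np.array(pv(p))*1000,"F",np.array([F@XS,F@YS,F@ZS]),"Mz",round(s['torque']@ZS,3)); return s
E
python3 - <<'E'
from feel import *
s=go(27,-.0155,9,.03)
s=go(27,-.0155,9,.03)
s=go(27,-.017,9,.03)
E
```

```text
27 True 29.33 [-2.0332 -1.2012 -5.325 ] tgt [-0.8377 -1.3845] F [ 2.7882  0.8182 -3.9141] Mz 0.055
27 True 29.54 [-1.9845 -1.1083 -6.5831] tgt [-0.8377 -1.3845] F [ 1.8093  0.7604 -0.871 ] Mz -0.017
27 True 29.75 [-1.8995 -1.1287 -7.8166] tgt [-0.8377 -1.3845] F [ 1.7678  0.6187 -0.034 ] Mz 0.031
```

```bash
python3 - <<'E'
from rob import *
snap("scene","5"); snap("top","5")
f=lambda n,x,y:cv2.resize(cv2.imread(f'pics/{n}.png')[y:y+75,x:x+50],None,fx=8,fy=8,interpolation=cv2.INTER_CUBIC)
cv2.imwrite('pics/c5.png',np.hstack([f('scene5',350,135),f('scene3',350,135)]))
E
```

```text
(no output)
```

View pics/c5.png

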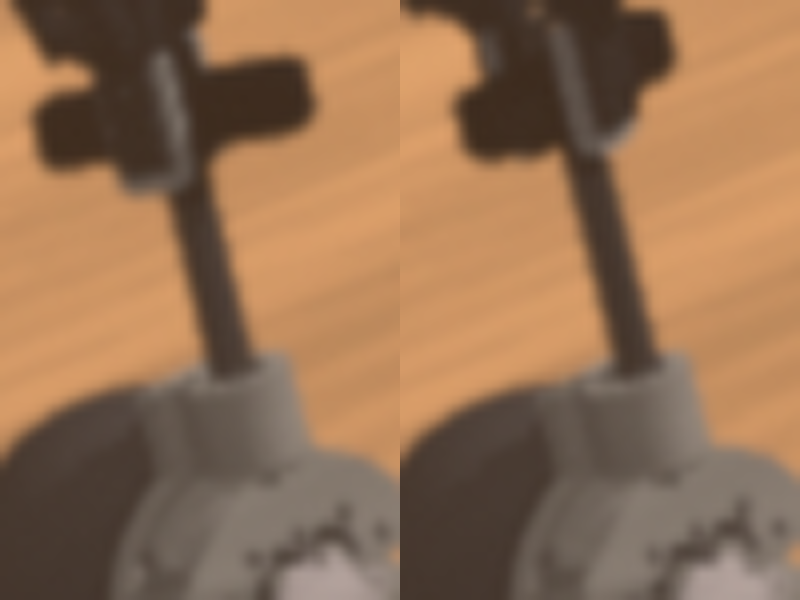

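```bash
cat >> feel.py <<'E'
def mz(n=4):
    v=[]
    for _ in range(n): r.hold(.01); s=r.read_state(); v.append(s['torque']@ZS)
    return round(np.mean(v),3)
E
python3 - <<'E'
from feel import *
for _ in range(3):
    s=go(27,-.0175,14,.05)
    if tipf(s)[2]<-13.5: break
x,y,z=tipf(s)/1000
print("free z rest",mz())
x0=np.array([x,y])-np.array(pv(np.radians(27)))  # keep lateral bias
for psi in(37,47,57,47,37,27):
    p=np.radians(psi); r.move_straight(at(*(np.array(pv(p))+x0),z),vq(p),speed=.03); s=r.read_state(); F=s['contact_force']
    print(psi,round(s['time_s'],2),tipf(s),"F",F@XS,F@YS,F@ZS,"Mz",mz(),"tau6",s['tau'][5].round(3))
E
```

```text
27 True 30.06 [ -1.9992  -1.1599 -13.2245] tgt [-0.8377 -1.3845] F [  2.381    1.6423 -10.5908] Mz 0.047
27 True 30.27 [ -0.672   -1.428  -14.9873] tgt [-0.8377 -1.3845] F [-2.1452 -1.7009 14.7674] Mz 0.044
free z rest 0.069
37 30.62 [ -0.5922  -1.7669 -14.5081] F -2.3629280177975684 -1.1197621434576353 7.959512411610899 Mz 0.066 tau6 -0.201
47 30.98 [ -0.0878  -1.9881 -14.5218] F -0.9745309138254644 0.07077861132541291 7.491235463076299 Mz 0.002 tau6 -0.174
57 31.34 [  0.0604  -2.2589 -14.5185] F -1.2498178429250093 -1.0307121813288822 7.496138032743362 Mz -0.023 tau6 -0.191
47 31.7 [ -0.0711  -1.9515 -14.5022] F -1.2666825738523184 0.3011266890091342 7.034880869896819 Mz 0.009 tau6 0.178
37 32.06 [ -0.5646  -1.7845 -14.5253] F -2.5092640822708123 -0.8318277810423348 8.589788408306081 Mz -0.004 tau6 0.181
27 32.42 [ -0.8646  -1.5021 -14.5092] F -2.0591904556681024 -0.09893071677878286 7.969812585072276 Mz 0.067 tau6 0.231
```

```bash
python3 - <<'E'
from feel import *
s=r.read_state(); x,y,z=tipf(s)/1000; x0=np.array([x,y])-np.array(pv(np.radians(27)))
for psi in(7,-13,-25,-33,-41,-49,-57,-63):
    p=np.radians(psi); q=vq(p); r.move_straight(at(*(np.array(pv(p))+x0),-.0151),q,speed=.03); s=r.read_state(); F=s['contact_force']
    print(psi,round(s['time_s'],2),tipf(s),"F",F@XS,F@YS,F@ZS,"Mz",mz(),"tau6",s['tau'][5].round(3),"w",s['grip_width'].round(4))
    if abs(s['tau'][5])>.9: break
E
```

```text
Traceback (most recent call last):
AttributeError: 'float' object has no attribute 'round'
```

```bash
python3 - <<'E'
from feel import *
x0=np.zeros(2)
for psi in(-13,-25,-33,-41,-49,-57,-63):
    p=np.radians(psi); q=vq(p); r.move_straight(at(*(np.array(pv(p))+x0),-.0151),q,speed=.03); s=r.read_state(); F=s['contact_force']
    print(psi,round(s['time_s'],2),tipf(s),"F",F@XS,F@YS,F@ZS,"Mz",mz(),"tau6",round(float(s['tau'][5]),3),"w",round(s['grip_width'],4))
    if abs(s['tau'][5])>.9: break
snap("top","6"); snap("scene","6")
f=lambda n,x,y:cv2.resize(cv2.imread(f'pics/{n}.png')[y:y+75,x:x+50],None,fx=8,fy=8,interpolation=cv2.INTER_CUBIC)
cv2.imwrite('pics/c6.png',np.hstack([f('scene6',350,135),f('top6',218,205)]))
E
```

```text
-13 33.48 [ -1.0278   0.1354 -14.5575] F -2.8083182713381434 -0.9577379256901603 10.091489500152631 Mz -0.008 tau6 0.078 w 0.0169
-25 33.88 [ -1.1954   0.4782 -14.5596] F -3.463620734203739 -1.1477837390496408 9.591840325482593 Mz 0.016 tau6 0.169 w 0.017
-33 34.2 [ -1.0947   0.7698 -14.5828] F -3.9308547137009655 -0.6076744302378615 9.635045493091761 Mz 0.077 tau6 0.274 w 0.0168
-41 34.52 [ -0.9271   1.0672 -14.5545] F -3.5947948313022415 -0.2965461960346668 9.79675884567328 Mz 0.029 tau6 0.242 w 0.0173
-49 34.85 [ -0.8166   1.2982 -14.5935] F -3.54144664682434 0.43566306161675505 10.850246544571142 Mz -0.052 tau6 0.143 w 0.0168
-57 35.17 [ -0.5164   1.5358 -14.5635] F -2.412172587437845 0.43563463532633745 10.29559803973677 Mz -0.086 tau6 0.106 w 0.0166
-63 35.47 [ -0.3211   1.6562 -14.5473] F -3.2653025459204033 0.3449434039574248 9.23210864859201 Mz -0.055 tau6 0.153 w 0.0168
```

View pics/c6.png

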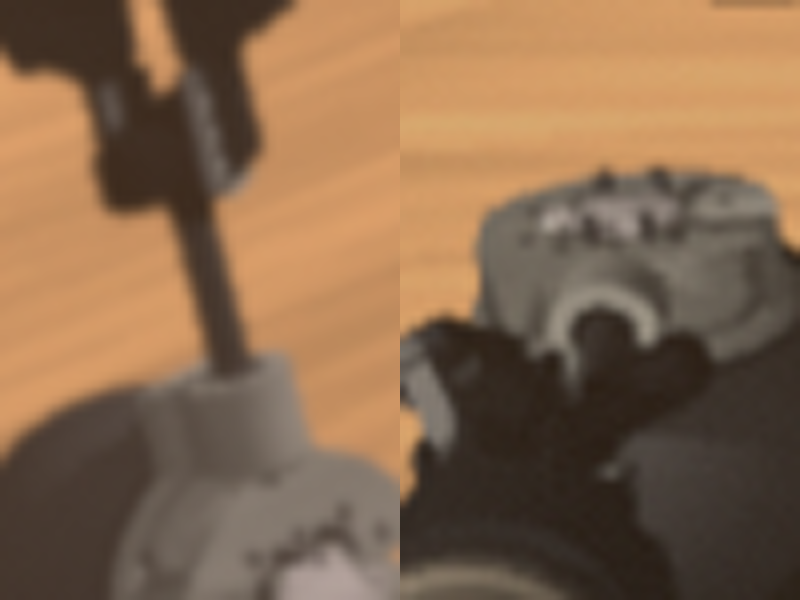

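Both views show the shank entering near the collar, but the rotation feels free. I'll check its position against the collar within the same camera.

```bash
cat > m3.py <<'E'
from vis import *
from feel import SOCK,RIM,XS,YS,ZS
np.set_printoptions(precision=1,suppress=True,linewidth=220)
def fr(C): d=C-RIM; return np.c_[d@XS,d@YS,d@ZS]*1000
for tag,b in(("top0",(230,230,30,34)),("scene0",(355,172,45,34))):
    z=dict(np.load(tag+".npz")); m=np.zeros((480,640),bool); m[b[1]:b[1]+b[3],b[0]:b[0]+b[2]]=1
    C,_=cloud(z,z['d'],m); P=fr(C); P=P[(abs(P[:,0])<32)&(abs(P[:,1])<32)&(abs(P[:,2])<40)]
    H=np.full((13,13),np.nan)
    for i in range(13):
        for j in range(13):
            k=(P[:,0]//5==i-7)&(P[:,1]//5==j-7)
            if k.any(): H[i,j]=np.median(P[k,2])
    print(tag,"median height above rim plane; rows x=-35..25 step5, cols y=-35..25"); print(H)
for tag,b in(("scene3",(360,160,35,30)),("scene4",(360,160,35,30)),("scene6",(360,160,35,30))):
    z=dict(np.load(tag+".npz")); m=np.zeros((480,640),bool); m[b[1]:b[1]+b[3],b[0]:b[0]+b[2]]=1
    C,_=cloud(z,z['d'],m); P=fr(C); v=cam(z)-RIM; v/=np.linalg.norm(v); w=v-ZS*(v@ZS); w/=np.linalg.norm(w)
    for h in(5,10,15,20,25,30):
        k=(abs(P[:,2]-h)<2.5)&(abs(P[:,0])<20)&(abs(P[:,1])<20)
        if k.any(): a=np.median(P[k],0); print(tag,h,k.sum(),"surface",a,"axis~",a[:2]-5.5*np.array([w@XS,w@YS]))
E
python3 m3.py
```

```text
top0 median height above rim plane; rows x=-35..25 step5, cols y=-35..25
[[-28.  -26.1 -25.2 -23.8   nan   nan -14.5   nan -16.4 -16.3   nan -21.6 -24.9]
 [-29.4 -28.  -28.1 -28.1   nan   nan   nan   nan   nan   nan   nan -27.2 -30. ]
 [-35.1 -30.3 -33.3 -10.5  -1.    0.3   0.9  -2.5  -2.5  -2.5  -2.2 -28.7 -33.8]
 [-34.  -32.  -27.5 -10.2   0.3  -0.8  -3.4  -0.6   1.4  -0.   -5.5 -30.1 -33.1]
 [-32.9 -31.9 -31.3 -21.3  -2.8  -0.9  -1.7  -4.    1.6  -5.2  -1.6 -29.1 -35.7]
 [-37.6 -33.4 -32.3 -24.8   1.3  -1.5  -9.1  -8.9  -6.8  -1.4   nan -33.1 -34.9]
 [-35.4 -30.8 -33.6 -16.5  -2.   -7.7 -20.8 -18.9  -6.3  -0.7  -4.6 -30.6 -34.7]
 [-36.3 -34.4 -31.8 -27.5  -0.5  -3.8 -15.  -13.5  -6.2  -1.4 -29.5 -31.6 -34.4]
 [  nan -34.4 -37.1 -20.4  -1.   -1.2  -3.1  -6.6   0.5  -2.  -29.2 -32.9 -33.7]
 [-32.2 -35.2 -31.5 -30.4 -18.1 -13.3  -1.2   0.9 -11.2 -20.6 -34.9 -33.2 -37.4]
 [  nan   nan   nan   nan   nan  -5.4 -13.3 -10.  -21.2   nan   nan   nan   nan]
 [  nan   nan   nan   nan   nan   nan   nan   nan   nan   nan   nan   nan   nan]
 [  nan   nan   nan   nan   nan   nan   nan   nan   nan
[... 1456 characters left out ...]
[ 2.3 -2.4 30.1] axis~ [-2.  1.]
scene4 5 17 surface [ 3.9 -5.9  5.1] axis~ [-0.4 -2.5]
scene4 10 10 surface [ 4.8 -6.1 10.8] axis~ [ 0.5 -2.7]
scene4 15 14 surface [ 3.5 -4.4 14.5] axis~ [-0.8 -1. ]
scene4 20 12 surface [ 4.  -5.8 20.7] axis~ [-0.3 -2.4]
scene4 25 12 surface [ 3.9 -3.8 24.3] axis~ [-0.4 -0.4]
scene4 30 12 surface [ 3.4 -5.6 30.4] axis~ [-1.  -2.1]
scene6 5 13 surface [ 5.3 -6.4  4.8] axis~ [ 1. -3.]
scene6 10 11 surface [ 4.8 -6.3 11. ] axis~ [ 0.5 -2.9]
scene6 15 13 surface [ 5.1 -6.7 14.9] axis~ [ 0.8 -3.3]
scene6 20 11 surface [ 4.5 -4.5 20. ] axis~ [ 0.2 -1.1]
scene6 25 13 surface [ 5.4 -5.2 25. ] axis~ [ 1.  -1.8]
scene6 30 10 surface [ 3.5 -5.8 30.3] axis~ [-0.8 -2.4]
```

```bash
cat > jaw.py <<'E'
import numpy as np,cv2,sys
def g(t): return cv2.cvtColor(np.load(f"scene{t}.npz")['p'],cv2.COLOR_RGB2GRAY).astype(np.float32)
a=g("0")
R={"whole":(372,192,36,42),"upper":(374,193,30,15),"lower":(372,214,30,18),"pendant":(384,204,14,18),"pins_up":(380,195,20,12),"bench":(440,250,40,40),"ball":(336,195,30,40)}
for t in sys.argv[1:]:
    b=g(t); o=[]
    for n,(x,y,w,h) in R.items():
        # sub-pixel template shift by ECC translation
        W=np.eye(2,3,dtype=np.float32); m=np.zeros_like(a,np.uint8); m[y:y+h,x:x+w]=255
        try: c,W=cv2.findTransformECC(a[y-6:y+h+6,x-6:x+w+6],b[y-6:y+h+6,x-6:x+w+6],W,cv2.MOTION_TRANSLATION,(3,100,1e-5),m[y-6:y+h+6,x-6:x+w+6],3); o.append(f"{n} ({W[0,2]:.2f},{W[1,2]:.2f})")
        except cv2.error as e: o.append(n+" -")
    print(t,"; ".join(o))
E
python3 jaw.py 1 2 3 4 5 6
```

```text
1 whole (0.00,0.00); upper (-0.01,0.01); lower (0.01,0.01); pendant (0.00,0.00); pins_up (-0.03,0.02); bench (0.00,-0.01); ball (0.00,-0.02)
2 whole (-0.00,0.01); upper (-0.01,-0.00); lower (0.01,0.01); pendant (0.01,0.01); pins_up (-0.01,-0.00); bench (-0.00,-0.00); ball (0.00,0.00)
3 whole (-0.00,0.01); upper (0.01,-0.01); lower (0.01,0.01); pendant (0.01,0.02); pins_up (0.02,-0.01); bench (-0.01,-0.00); ball (-0.00,0.01)
4 whole (-0.06,-0.14); upper (-0.75,0.45); lower (-0.45,0.06); pendant (-0.08,-0.36); pins_up (0.27,0.10); bench (0.00,-0.00); ball (-0.00,-0.00)
5 whole (-0.05,-0.14); upper (-0.54,0.17); lower (-0.25,-0.19); pendant (-0.06,-0.36); pins_up (0.26,0.10); bench (-0.02,-0.00); ball (-0.00,0.01)
6 whole (-0.05,-0.13); upper (-1.09,0.54); lower (-0.47,0.07); pendant (-0.07,-0.35); pins_up (0.26,0.11); bench (-0.01,-0.00); ball (-0.00,0.01)
```

The jaws moved between frames 3 and 4 and have not moved since. I'll measure how much they closed.

```bash
python3 - <<'E'
import numpy as np,cv2
g=lambda t:cv2.resize(cv2.cvtColor(np.load(f"scene{t}.npz")['p'],cv2.COLOR_RGB2GRAY)[180:240,362:416],None,fx=8,fy=8,interpolation=cv2.INTER_CUBIC)
a=g("3")
p=cv2.goodFeaturesToTrack(a,40,.03,20)
R={}
for t in("2","4","6"):
    q,s,e=cv2.calcOpticalFlowPyrLK(a,g(t),p,None,winSize=(31,31),maxLevel=1); R[t]=(q,s)
for i in range(len(p)): 
    u,v=p[i,0]
    if v>80: print((round(u/8+362,1),round(v/8+180,1)),[tuple(np.round((R[t][0][i,0]-p[i,0])/8,2)) for t in R])
cv2.imwrite("pics/jaw.png",np.hstack([cv2.resize(np.load(f"scene{t}.npz")['p'][185:240,366:416,::-1],None,fx=8,fy=8,interpolation=cv2.INTER_CUBIC) for t in("3","6")]))
E
```

```text
(np.float32(397.2), np.float32(229.2)) [(np.float32(0.01), np.float32(-0.04)), (np.float32(-0.03), np.float32(-0.61)), (np.float32(-0.03), np.float32(-0.61))]
(np.float32(398.0), np.float32(226.8)) [(np.float32(0.01), np.float32(-0.05)), (np.float32(-0.02), np.float32(-0.49)), (np.float32(-0.01), np.float32(-0.49))]
(np.float32(404.6), np.float32(217.1)) [(np.float32(-0.02), np.float32(0.02)), (np.float32(-0.31), np.float32(0.03)), (np.float32(-0.31), np.float32(0.03))]
(np.float32(415.6), np.float32(212.1)) [(np.float32(0.01), np.float32(0.01)), (np.float32(0.02), np.float32(-0.01)), (np.float32(0.02), np.float32(-0.01))]
(np.float32(413.2), np.float32(213.2)) [(np.float32(-0.01), np.float32(0.02)), (np.float32(-0.01), np.float32(0.0)), (np.float32(0.0), np.float32(-0.0))]
(np.float32(396.8), np.float32(213.1)) [(np.float32(-0.02), np.float32(0.01)), (np.float32(-0.15), np.float32(-0.45)), (np.float32(-0.15), np.float32(-0.43))]
(np.float32(397.4), np.float32(217.9)) [(np.float32(0.03), np.float32(-0.01)), (np.float32(-0.26), np.float32(-0.33)), (np.float32(-0.28), np.float32(-0.3))
[... 3833 characters left out ...]
, (np.float32(-0.08), np.float32(-0.44)), (np.float32(-0.08), np.float32(-0.45))]
(np.float32(397.6), np.float32(201.4)) [(np.float32(-0.02), np.float32(0.01)), (np.float32(0.3), np.float32(0.43)), (np.float32(0.3), np.float32(0.44))]
(np.float32(393.8), np.float32(205.2)) [(np.float32(-0.01), np.float32(0.03)), (np.float32(0.33), np.float32(-0.17)), (np.float32(0.3), np.float32(-0.2))]
(np.float32(394.2), np.float32(230.2)) [(np.float32(0.02), np.float32(-0.04)), (np.float32(-0.4), np.float32(-0.06)), (np.float32(-0.36), np.float32(-0.08))]
(np.float32(382.6), np.float32(208.4)) [(np.float32(0.01), np.float32(0.0)), (np.float32(0.15), np.float32(0.52)), (np.float32(0.15), np.float32(0.53))]
```

View pics/jaw.png

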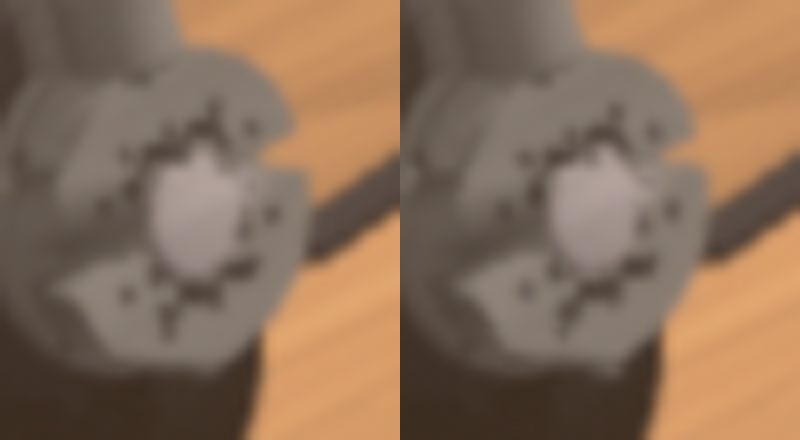

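Upper and lower jaw parts closed by about 1.25 px, or 3.1 mm, which is about 1.6 rad. That is the full travel, and the jaws stayed put through the later turning. So the screw is at its stop, and I can draw the key and return it.

```bash
python3 - <<'E'
from feel import *
s=r.read_state(); p=s['eef_pos']
r.move_straight(p+ZS*.06,speed=.1); st("out")
r.move_straight(r.read_state()['eef_pos']+np.array([-.02,0,.04]),speed=.15)
q=down(np.radians(-7.5)); h=[.5868,-.2052]
r.reach([*h,.23],q); st("above")
snap("scene","7")
g=cv2.imread('pics/scene7.png')[215:315,190:310]; cv2.imwrite('pics/c7.png',cv2.resize(g,None,fx=5,fy=5,interpolation=cv2.INTER_CUBIC))
E
python3 jaw.py 7
```

```text
out t 36.36 p [0.5037 0.1802 0.2968] F [-0.1849  0.5057 -1.2617] M [-0.0027  0.3295  0.0027] w 0.0169 q6 2.941
above t 38.33 p [ 0.5869 -0.2044  0.2298] F [ 0.0144  0.0558 -0.861 ] M [ 0.0213 -0.0009 -0.0022] w 0.0169 q6 1.243
7 whole (-0.07,-0.16); upper (-0.53,0.19); lower (-0.44,0.06); pendant (-0.07,-0.39); pins_up (0.30,0.11); bench (0.00,-0.00); ball (0.00,-0.02)
```

View pics/c7.png

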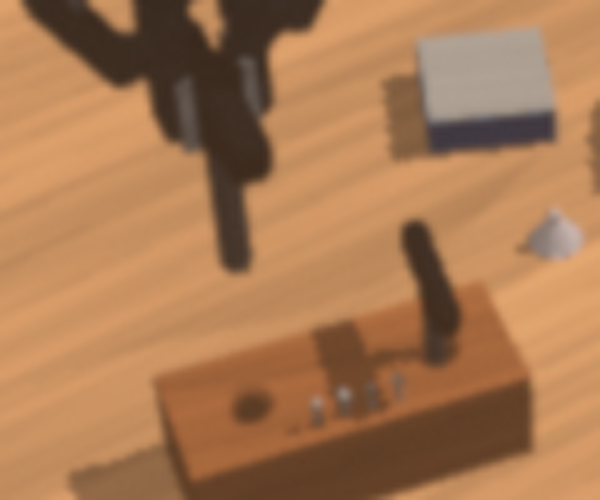

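The key hangs upright above the empty hole: tip at about px (237,268), hole at (240.4,296). I'll compare the two in this camera and lower it.

```bash
python3 - <<'E'
from feel import *
from vis import onplane
m=dict(np.load("scene7.npz"))
tip=onplane(m,[(237.2,267.6)],.133)[0]; hole=onplane(m,[(240.4,296)],.05)[0]; d=(hole-tip)[:2]; print("tip",tip,"hole",hole,"corr",d)
if np.hypot(*d)>.006: raise SystemExit("check")
h=np.array([.5868,-.2052])+d*.5; q=down(np.radians(-7.5))
r.move_straight([*h,.165],q,speed=.1); 
for _ in range(4):
    c=r.move_straight([*h,.1095],speed=.06,max_force=15); s=st(f"down {c}")
    if s['eef_pos'][2]<.112: break
E
```

```text
tip [ 0.5878 -0.2051  0.133 ] hole [ 0.5898 -0.2074  0.05  ] corr [ 0.002  -0.0023]
down False t 40.25 p [ 0.5876 -0.2064  0.1096] F [-1.2286 -0.988   1.9427] M [-0.22    0.5727 -0.006 ] w 0.017 q6 1.241
```

```bash
python3 - <<'E'
from feel import *
command_gripper(.05); p=r.read_state()['eef_pos']
r.move_straight([p[0],p[1],.22],speed=.1); 
r.move_straight([p[0]-.12,p[1]-.05,.30],speed=.2); r.hold(.3); st("clear")
snap("scene","8"); snap("top","8")
f=lambda n,x,y:cv2.resize(cv2.imread(f'pics/{n}.png')[y:y+75,x:x+78],None,fx=5,fy=5,interpolation=cv2.INTER_CUBIC)
cv2.imwrite('pics/c8.png',np.hstack([f('scene8',220,250),f('top8',345,205)]))
E
python3 jaw.py 8
```

```text
clear t 43.14 p [ 0.4683 -0.2559  0.2994] F [ 0.5201  0.8526 -0.7665] M [ 0.0399 -0.0226  0.0056] w 0.0501 q6 1.057
8 whole (-0.05,-0.16); upper (-0.63,0.20); lower (-0.44,0.01); pendant (-0.08,-0.35); pins_up (0.25,0.09); bench (-0.00,-0.00); ball (0.01,-0.01)
```

View pics/c8.png

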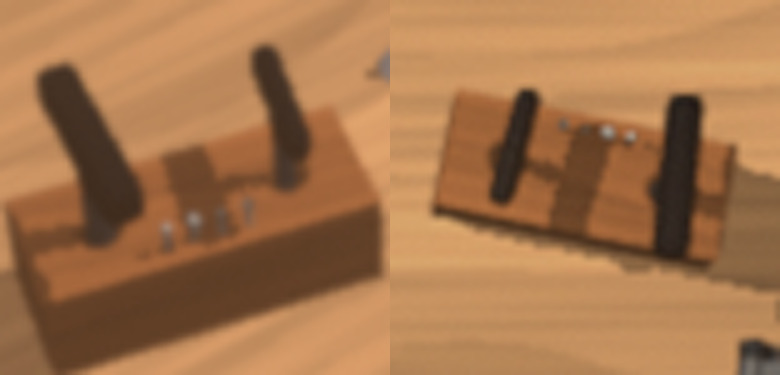

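The key stands upright and free in its hole, the small key hasn't moved, and the jaws are still closed. I'm handing in.

```bash
python3 -c "
from workcell import r
r.finish_job()"
```

```text
the job is handed in; nothing more can be done
```

I took the larger key from the block, felt for the hex socket and seated the key about 14.5 mm deep. I turned the screw clockwise, drew the key out and stood it back upright in its own hole. I handed the job in at about 43 s; no verdict is reported.

**Checks that agreed:**
- **Jaws:** in the camera images they closed by about 3.1 mm, roughly 1.6 rad, which is the full travel to the stop. They did not move on further clockwise turning with the key still seated, nor after it was drawn out.
- **Key:** it stands upright and released, and the lowering height put the tip within about 1 mm of the hole's floor.
- **Bench:** in the block pictures the small key is where it was. I did not measure the other loose things against their starting places.

**Check that disagreed:** I never felt a clear rise in torque at the stop. The measured torque stayed within sensor noise. I turned the key about 155° in all, more than the screw's range allows, so it must have slipped somewhere. That the screw is tight therefore rests on the measured jaw closing, good to about 0.2 rad, and not on force.

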